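# Switch on, clamp and start a demagnetiser for a mould insert

## Task

Start the demagnetiser on the mould insert lying in it, pressing with the fingertips and in this order: press down the white-dot end of the red rocker on the grey box until it is fully over, push the blue plunger all the way down so that it stays down, then press the green button fully and let it come up again. Do not press the red or the white button, lift nothing, and leave the insert and all the other things on the bench where they are.

Things in the scene. Friction and masses are not known exactly. Their poses are not given: they have to be found in the camera images.
- power_box: fixed grey box 100 x 100 x 45 mm with the rocker on top. Origin: centre of its underside on the bench, z up. The rocker lies along the box's own x (any yaw up to 90 degrees either way); its white-dot end is towards the box's -x.
- rocker (a joint): the red rocker (70 mm along the box's x, 32 mm wide, 12 mm thick) on top of the grey box, in a black frame 82 x 42 mm whose top is 51 mm above the bench; hinged at its middle, 57 mm above the bench. 0 = off, white-dot end up (tilted 0.2 rad); 0.4 rad = fully on, dot end down. It stays where it is left (friction, about 2.5 N at the dot, more nearer the hinge) and stops hard at 0.4.
- rocker_dot (a point): the white dot on the rocker's raised end, on its upper face, 24 to 27 mm from the hinge. Its height above the bench is 68 mm when off and 58 mm when fully on. Press down here; a flat fingertip 19 mm long that is centred on the dot ends up bearing on its edge nearer the hinge, about 60 mm above the bench when fully on.
- demag: fixed green demagnetiser, base 130 x 100 x 20 mm, origin at the centre of its underside on the bench, z up. Low aluminium walls (top 26 mm above the bench) on its -x half hold the insert; a green block with copper windings (46 x 60 mm, top 46 mm above the bench) on its +x half carries the plunger, at 36 mm along its +x.
- plunger (a joint): the blue plunger of the demagnetiser: round head 32 mm in diameter, sliding straight down. 0 = up, 0.012 m = fully down at a hard stop. It stays where it is left; friction about 6 N, no return spring. A steel keeper arm, 14 mm wide, under the head reaches towards the demagnetiser's -x over the insert and goes down with it, stopping 2 mm above the insert.
- plunger_top (a point): centre of the flat top of the blue plunger head. 85 mm above the bench when the plunger is up, 73 mm when fully down.
- console: fixed yellow console 120 x 120 x 50 mm with a grey top, origin at the centre of its underside on the bench. Three push buttons of 28 mm diameter stand on it in black collars of 44 mm diameter, in three places 60 to 67 mm apart; which colour is where varies.
- green (a joint): the green start button: 0 = up, 0.006 m = fully down. Sprung: 1.5 N to start, 5 N fully down; comes up by itself.
- green_top (a point): centre of the top of the green button, 68 mm above the bench when up.
- green_base: fixed black collar of the green button, 44 mm in diameter, 12 mm high, origin at the centre of its underside on the console's top (50 mm above the bench); its parts include the button.
- red (a joint): the red button on the console, same kind; not to be pressed (0 = up, 0.006 m = down).
- red_top (a point): centre of the top of the red button, 68 mm above the bench.
- white (a joint): the white button on the console, same kind; not to be pressed (0 = up, 0.006 m = down).
- white_top (a point): centre of the top of the white button, 68 mm above the bench.
- insert: loose steel mould insert 52 x 54 x 25 mm with copper stripes, lying in the demagnetiser's walls with about 2.5 mm play, its underside (origin at the centre) 20 mm above the bench. Leave it there.
- electrode: loose copper electrode on a round steel foot, 32 mm in diameter, 57 mm high, standing between the machines; origin at the centre of the underside.
- vblock: loose steel V-block 50 x 40 x 40 mm standing between the machines; origin at the centre of the underside.
- spray: loose spray can, 64 mm in diameter, 190 mm high, standing at the right or left side of the bench; origin at the centre of the underside.
- drink: loose bottle with a red cap, 64 mm in diameter, 200 mm high, standing at the other side of the bench; origin at the centre of the underside.
- driver: loose screwdriver lying at the far side of the bench.
- hammer: loose hammer lying at the far side of the bench.
- pin_tray: loose black divided tray 100 x 130 x 30 mm at the far side of the bench; origin at the centre of the underside.
Mind the look-alikes: they are no part of the job. What is shaped like the demag but yellow is not meant. Leave any pink look-alike of the power_box alone.

How it is judged:
On the way, in this order (a step that is already met when the one before it is completed fails the run):
1. the rocker is pressed fully over to its white-dot end by the fingers (value of joint rocker above 0.32 rad and contact force between the fingers and power_box above 0.5 N), for 0.1 s.
2. the blue plunger is pushed all the way down by the fingers (value of joint plunger above 0.0105 m and contact force between the fingers and demag above 0.5 N), for 0.1 s.
3. the green button is pressed fully by the fingers (value of joint green above 0.0045 m and contact force between the fingers and green_base above 0.5 N), for 0.1 s.
At the end, for the whole second after the job is handed in: The rocker is over to its dot end (beyond 0.32 of 0.4 rad), the plunger is down (beyond 10.5 of 12 mm), all three buttons are up (within 1.5 mm), the insert is within 8 mm and the other things within 30 mm of where they began (value of joint rocker above 0.32 rad and value of joint plunger above 0.0105 m and value of joint each of green, red, white below 0.0015 m and distance of insert from where it was at the start of the episode below 0.008 m and distance of each of electrode, vblock, spray, drink, driver, hammer, pin_tray from where it was at the start of the episode below 0.03 m); the robot touches nothing.
It fails at once if the plunger is pushed while the rocker is not over (value of joint plunger above 0.006 m and value of joint rocker below 0.3 rad).
It fails at once if the green button is pressed while the rocker is not over or the plunger is not down (value of joint green above 0.003 m and (value of joint plunger below 0.0095 m or value of joint rocker below 0.3 rad)).
It fails at once if the red or the white button is pressed (value of joint any of red, white above 0.002 m).
It fails at once if the mould insert is moved or lifted (distance of insert from where it was at the start of the episode above 0.008 m).
It fails at once if another loose thing on the bench is moved by 30 mm, knocked over or lifted (distance of any of electrode, vblock, spray, drink, driver, hammer, pin_tray from where it was at the start of the episode above 0.03 m or angle between any of electrode, vblock, spray, drink's own z axis and vertical above 0.4 rad).
It also fails if it takes over 54 s, if anything falls off the work surface, if the arm or the gripper's body presses on something with over 40 N, if the wrist force passes 120 N, or if a joint passes its speed limit or range.

## Robot

A 7-joint arm with a two-finger parallel gripper is mounted at the origin on the work surface. World frame = base frame: x ahead of the robot, y to its left, z up, the work surface at z = 0. Lengths are in m, angles in rad, forces in N, time in s.
With the tool pointing down it reaches from about 0.4 to 0.85 m from the base axis. Payload 10.4 kg.
Tool frame: the origin (TCP) lies at the very end of the fingers, on their centre line; the grasp point (between the pads) lies 19 mm behind it (manip.grip_point_offset is the distance from the TCP to the grasp point, in m); z points along the fingers, y is the line along which they close (so a half turn about z gives the same grasp; the last joint's range is limited). The gripper opens to 85 mm and grips with 20 to 120 N. Pads are 22 mm wide; open, the fingers measure 114 mm over their backs; the gripper's body (76 mm by 85 mm) begins 54 mm behind the grasp point. The pads swing forward as they close: fully open they stand 13 mm farther back than shut.
Start: joints at [-1.264, 0.332, -0.065, 1.46, 0.022, 1.35, -0.088], TCP at [0.202, 0.591, 0.231] pointing down, gripper open.
Joint ranges: [-2.6, 2.6], [-0.5, 2.12], [-1.47, 1.34], [0.16, 2.42], [-1.27, 4.41], [0.06, 2.06], [-2.6, 2.6]. Speed limits (rad/s): [2.22, 2.22, 2.79, 2.79, 3.14, 3.14, 3.14].

## Interface

Orientations are given as a unit quaternion [x, y, z, w].
In Python, from workcell import manip gives the robot as it stands. The module is installed in compiled form; this text tells all that it offers.
- The arm moves only by the tool step_arm, never from a script. Its argument "moves" is a list of rows, each a list of 7 numbers: the closure, from 0 (fully open) to 1 (shut), then the shift along the world's x, y, z in mm, then the turn, a rotation vector about the world's x, y, z in rad. In form: [[grip, tx, ty, tz, ax, ay, az], ...]. A call has 1 to 10 rows; each row is the pose to reach, as a shift and turn from the pose commanded when the call began; what a row does not reach only later rows make up. A row lasts 1/10 s, in which the tool goes at most 50 mm and 8.59 degrees, less where a joint would pass 70% of its speed; a pose out of reach is approached as far as the arm can. A call with a gripper value outside its range is refused whole. The fingers move at their own pace and stop on an object; "grip_force" is the grip in N (left out, the last holds). Time passes only in rows, so rows that repeat a pose let the fingers close. It gives the time, the measured TCP pose, the force, the opening and the grip force at its end, in the units of the state.
- manip.get_obs(): the state, without advancing time (a new reading comes with each control period).
- manip.camera(name): name is "scene" or "top" or "wrist"; returns a dict with "image" (400x640x3 uint8, blue, green, red), "K" (3x3 intrinsics, pixels), "rvec" (rotation vector, rad) and "tvec" (3), from world to camera coordinates, as OpenCV has them; the wrist camera has in their place "mount" (4x4, takes a point from camera to tool coordinates, whose origin is the TCP and whose axes are the flange's). Camera axes: x right, y down, z forward; pixel columns grow to the right and rows downward; lengths in m; the calibration is good to about 2 mm. A picture is of the moment at which its call begins: read the wrist's pose just before it. There is no depth.
- manip.hand_in(): hands the job in; it is judged then, once.
The state is a dict: "clock": time; "joint_pos": joint angles; "joint_velocities": joint speeds; "tau": joint torques, N m; "position": TCP position; "ee_rot": TCP orientation; "ft_force": force on the tool from outside, world axes, zero at the start; "torque": the same for the moment, N m; "grip_width": opening from 0.0 (shut) to 1.0 (fully open); "grasp_force": force on a finger pad.
Only numpy, scipy, OpenCV 4.12 (cv2) and the standard library are available. Lean on these libraries where they do the work, as an engineer would, in place of code of your own. Each camera call takes 0.05 s, during which the arm holds its last target. There are 200 camera calls.

## Working session

There is one attempt and no reset: what is moved stays moved. The work goes in short steps, Python scripts to look and compute and a tool call to move; the robot and the scene stay as the last step left them, time stands still between calls to the robot, and variables do not carry over. Pictures are saved under pics/ and viewed, at most 10 in all, crops included, and the job is handed in when it is done.

Besides the shell and the picture viewer there is one more tool, called after "Request:" as name([rows], argument=value, ...), one row to a line, values as JSON. step_arm: Moves the arm, as the interface text tells. Its arguments: {"type":"object","properties":{"moves":{"type":"array","items":{"type":"array","items":{"type":"number"}}},"grip_force":{"type":"number"}},"required":["moves"]}

```bash
mkdir -p pics; cat > h.py <<'E'
import numpy as np, cv2, json
from workcell import manip
def snap(name,fn):
    c=manip.camera(name); cv2.imwrite('pics/'+fn+'.png',c['image']); 
    np.savez('pics/'+fn+'.npz',**{k:np.array(v) for k,v in c.items()}); return c
def load(fn): return dict(np.load('pics/'+fn+'.npz'))
def px2w(c,u,v,z):
    R=cv2.Rodrigues(c['rvec'])[0]; t=c['tvec'].reshape(3)
    p=cv2.undistortPoints(np.array([[[u,v]]],float),c['K'],None).reshape(2)
    d=R.T@np.array([p[0],p[1],1]); o=-R.T@t
    return o+d*(z-o[2])/d[2]
def w2px(c,P): return cv2.projectPoints(np.array(P,float).reshape(-1,3),c['rvec'],c['tvec'],c['K'],None)[0].reshape(-1,2)
E
python3 - <<'E'
from h import *
a=snap('top','top1');b=snap('scene','scene1')
print(manip.get_obs())
E
```

```text
{'clock': 0.1, 'joint_pos': array([-1.2636228 ,  0.33278446, -0.06468554,  1.46088091,  0.0216379 ,
        1.34993448, -0.08848128]), 'joint_velocities': array([ 0.00150675, -0.00385241,  0.00095329, -0.00119638, -0.00069622,
        0.00271596, -0.00026444]), 'tau': array([ 1.54533536e-03, -6.26734042e+01,  4.90329915e-02, -3.92431390e+01,
        1.63645431e-02,  6.76949785e-03, -2.23728347e-05]), 'position': array([0.20230216, 0.59097636, 0.23059935]), 'ee_rot': array([ 1.64124271e-01,  9.86439453e-01, -6.53105883e-04, -5.60396521e-05]), 'ft_force': array([ 0.52816775,  0.22272891, -0.18498455]), 'torque': array([ 0.00103322, -0.00572399, -0.00460337]), 'grasp_force': 0.0, 'grip_width': 1.000841498125367}
```

View pics/top1.png

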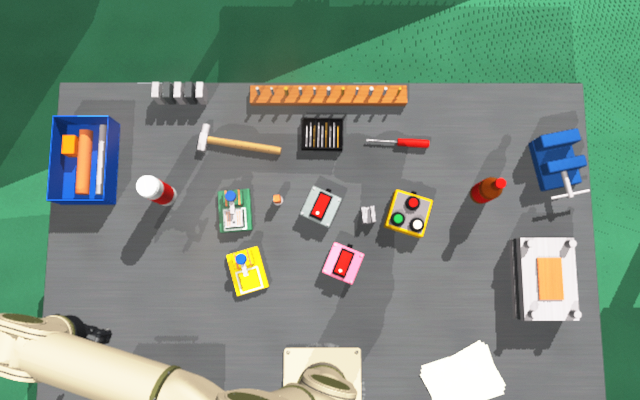

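View pics/scene1.png

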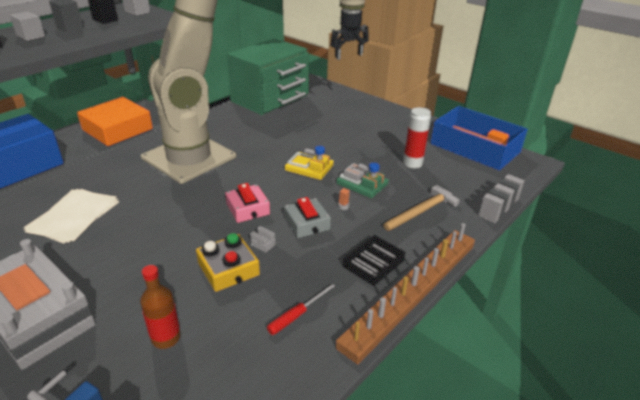

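The top picture shows these candidates:
- Boxes: grey at (321,206), which I choose, and a pink look-alike at (343,263).
- Demagnetisers: green at (234,210), which I choose, and a yellow look-alike at (247,270).
- Buttons: green at (399,218), which I choose, red at (413,203) and white at (417,225).

I'll check the choice in one close crop.

```bash
python3 - <<'E'
from h import *
i=load('top1')['image']
f=lambda x,y:cv2.resize(i[y:y+56,x:x+56],None,fx=7,fy=7,interpolation=cv2.INTER_CUBIC)
g=np.hstack([f(206,182),f(293,178)]); 
h=np.hstack([f(381,185),cv2.resize(load('scene1')['image'][185:245,280:340],(392,392),interpolation=cv2.INTER_CUBIC)])
cv2.imwrite('pics/crop1.png',cv2.resize(np.vstack([g,h]),(600,600)))
E
```

```text
(no output)
```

View pics/crop1.png

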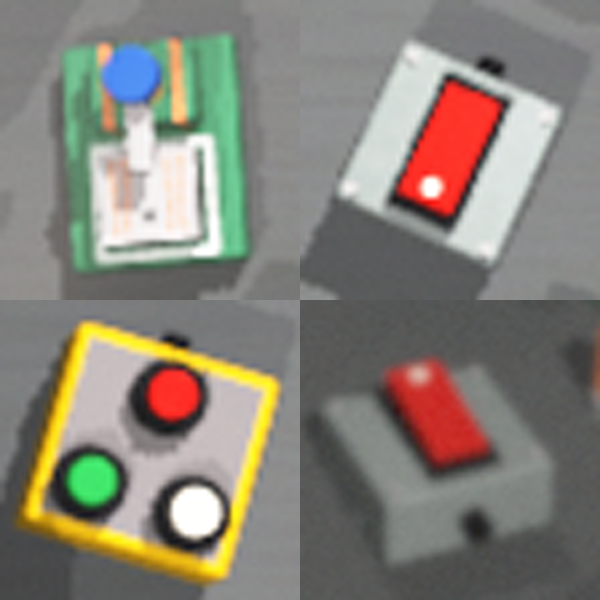

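The crop confirms it. The grey box has the white dot at its near end (top ≈317,213), the blue plunger is at ≈(230,195), and the green button is at ≈(398,218). Red is at ≈(413,203) and white at ≈(417,225).

```bash
cat >> h.py <<'E'
def blob(img,seed,lo,hi,r=14):
    """colour centroid in HSV range, the connected blob nearest seed within r px"""
    h=cv2.cvtColor(img,cv2.COLOR_BGR2HSV); m=cv2.inRange(h,np.array(lo),np.array(hi))
    n,l,s,c=cv2.connectedComponentsWithStats(m)
    k=[j for j in range(1,n) if np.hypot(*(c[j]-seed))<r and s[j,4]>=3]
    if not k: return None
    j=max(k,key=lambda j:s[j,4]); return c[j],s[j,4]
E
python3 - <<'E'
from h import *
c=load('top1');i=c['image']
for n,s,lo,hi,z,r in [('dot',(317.2,212.6),(0,0,170),(180,120,255),.068,3),('rocker',(320,205),(0,150,80),(8,255,255),.061,8),('rocker2',(320,205),(172,150,80),(180,255,255),.061,8),
 ('plunger',(230,195.4),(100,120,80),(125,255,255),.085,6),('green',(398,218),(45,120,100),(80,255,255),.068,6),
 ('red',(413,203),(0,150,80),(8,255,255),.068,6),('white',(417,225),(0,0,190),(180,60,255),.068,5)]:
    b=blob(i,s,lo,hi,r)
    if b: print(n,b[0].round(1),b[1],px2w(c,*b[0],z).round(4))
for n,p,z in [('insert',(206+150/5.357,182+210/5.357),.045),('electrode',(277.5,197.5),.057),('electrodebase',(277.5,201.5),.0),('vblock',(368,214),.04),('spray',(150,184),.19),('drink',(500,183),.2)]:
    print(n,px2w(c,*p,z).round(3))
print(manip.grip_point_offset)
R=cv2.Rodrigues(c['rvec'])[0];print('cam',-R.T@c['tvec'])
w=snap('wrist','w0');print(w['mount'].round(3))
E
```

```text
dot [317.3 212.5] 14 [0.5165 0.0124 0.068 ]
rocker [320.6 204.8] 259 [0.5408 0.0025 0.061 ]
plunger [230.2 195.5] 86 [0.5657 0.2709 0.085 ]
green [397.8 218.2] 75 [ 0.499  -0.2285  0.068 ]
red [412.8 202.3] 82 [ 0.5472 -0.2748  0.068 ]
white [417.1 224. ] 70 [ 0.4815 -0.2859  0.068 ]
insert [0.493 0.265 0.045]
electrode [0.564 0.133 0.057]
electrodebase [0.559 0.138 0.   ]
vblock [ 0.515 -0.142  0.04 ]
spray [0.582 0.475 0.19 ]
drink [ 0.582 -0.494  0.2  ]
0.0187
cam [ 0.3337446  -0.00339389  1.59905361]
[[-0.001 -0.961 -0.276  0.07 ]
 [ 1.    -0.001 -0.002  0.001]
 [ 0.001 -0.276  0.961 -0.143]
 [ 0.     0.     0.     1.   ]]
```

Request:
step_arm([
  [1, 150, -280, 0, 0, 0, 0],
  [1, 150, -280, 0, 0, 0, 0],
  [1, 310, -580, 0, 0, 0, 0],
  [1, 310, -580, 0, 0, 0, 0],
  [1, 310, -580, 0, 0, 0, 0],
  [1, 310, -580, 0, 0, 0, 0],
  [1, 310, -580, 0, 0, 0, 0],
  [1, 310, -580, 0, 0, 0, 0],
  [1, 310, -580, 0, 0, 0, 0],
  [1, 310, -580, 0, 0, 0, 0],
])

```text
clock: 1.15
position: [0.4386, 0.1484, 0.2314]
ee_rot: [0.164, 0.986, 0.0, 0.0]
ft_force: [1.2, 0.6, 0.0]
grip_width: -0.0
grasp_force: 0.0
```

Request:
step_arm([
  [1, 40, -70, 0, 0, 0, 0],
  [1, 75, -135, -20, 0, 0, 0],
  [1, 75, -135, -60, 0, 0, 0],
  [1, 75, -135, -70, 0, 0, 0],
  [1, 75, -135, -70, 0, 0, 0],
  [1, 75, -135, -70, 0, 0, 0],
  [1, 75, -135, -70, 0, 0, 0],
])

```text
clock: 1.85
position: [0.5134, 0.0168, 0.1625]
ee_rot: [0.163, 0.987, 0.001, 0.001]
ft_force: [-1.0, -0.7, -0.0]
grip_width: 0.0
grasp_force: 0.0
```

```bash
cat >> h.py <<'E'
def wsnap(fn):
    from scipy.spatial.transform import Rotation as Ro
    o=manip.get_obs(); w=snap('wrist',fn)
    T=np.eye(4);T[:3,:3]=Ro.from_quat(o['ee_rot']).as_matrix();T[:3,3]=o['position']
    C=np.linalg.inv(T@w['mount']); w['rvec']=cv2.Rodrigues(C[:3,:3])[0];w['tvec']=C[:3,3]
    np.savez('pics/'+fn+'.npz',**{k:np.array(v) for k,v in w.items()}); return w,o
E
python3 - <<'E'
from h import *
w,o=wsnap('w1');print(o['position'],o['joint_pos'].round(2))
print(w2px(w,[[.5165,.0124,.068],[.5408,.0025,.061],o['position']]).round(1))
E
```

```text
[0.51341634 0.01679758 0.1624699 ] [-0.58  0.14  0.5   1.87 -0.07  1.15  1.19]
[[312.9 205.4]
 [311.5 229.8]
 [315.9 248.9]]
```

View pics/w1.png

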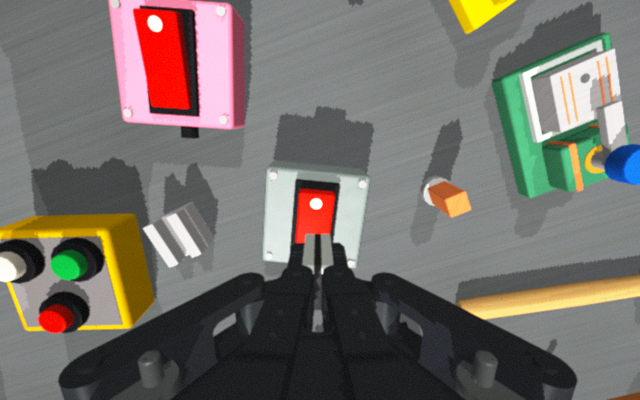

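The wrist picture shows the grey box under the shut fingers, with the dot at (316,204). The green button is at (71,265) and the plunger head is near (625,165).

```bash
python3 - <<'E'
from h import *
w=load('w1');i=w['image']
for n,s,lo,hi,z,r in [('dot',(316,204),(0,0,170),(180,120,255),.068,5),('green',(71,265),(45,120,100),(80,255,255),.068,12),('red',(57,319),(0,150,80),(8,255,255),.068,12),('plunger',(628,165),(100,120,80),(125,255,255),.085,12)]:
    b=blob(i,s,lo,hi,r)
    if b: print(n,b[0].round(1),b[1],px2w(w,*b[0],z).round(4))
E
```

```text
dot [315.6 203.4] 120 [0.5156 0.0153 0.068 ]
green [ 65.6 266.9] 613 [ 0.4986 -0.2291  0.068 ]
red [ 55.4 318.7] 739 [ 0.5457 -0.2714  0.068 ]
plunger [624.2 164.4] 1162 [0.5589 0.258  0.085 ]
```

Request:
step_arm([
  [1, 2, -3, -40, 0, 0, 0],
  [1, 2, -3, -75, 0, 0, 0],
  [1, 2, -3, -85, 0, 0, 0],
  [1, 2, -3, -90, 0, 0, 0],
  [1, 2, -3, -93, 0, 0, 0],
  [1, 2, -3, -96, 0, 0, 0],
  [1, 2, -3, -99, 0, 0, 0],
  [1, 2, -3, -101, 0, 0, 0],
  [1, 2, -3, -101, 0, 0, 0],
])

```text
clock: 2.8
position: [0.5152, 0.013, 0.0607]
ee_rot: [0.164, 0.986, 0.0, 0.0]
ft_force: [-2.0, 2.1, 1.6]
grip_width: 0.003
grasp_force: 1.5
```

Request:
step_arm([
  [1, 0, 0, -1, 0, 0, 0],
  [1, 0, 0, -2, 0, 0, 0],
  [1, 0, 0, -3, 0, 0, 0],
  [1, 0, 0, -3, 0, 0, 0],
  [1, 0, 0, -3, 0, 0, 0],
])

```text
clock: 3.3
position: [0.5153, 0.013, 0.059]
ee_rot: [0.164, 0.986, 0.001, -0.0]
ft_force: [-12.3, 3.0, 24.9]
grip_width: -0.002
grasp_force: 13.2
```

Request:
step_arm([
  [1, 0, 0, -3, 0, 0, 0],
  [1, 0, 0, 40, 0, 0, 0],
  [1, 0, 0, 90, 0, 0, 0],
  [1, 20, 60, 110, 0, 0, 0],
  [1, 30, 120, 110, 0, 0, 0],
  [1, 50, 255, 110, 0, 0, 0],
  [1, 50, 255, 110, 0, 0, 0],
  [1, 50, 255, 110, 0, 0, 0],
  [1, 50, 255, 110, 0, 0, 0],
  [1, 50, 255, 110, 0, 0, 0],
])

```text
clock: 4.3
position: [0.5647, 0.27, 0.1666]
ee_rot: [0.162, 0.987, -0.0, -0.0]
ft_force: [-0.2, -1.3, 0.8]
grip_width: 0.003
grasp_force: 0.0
```

Request:
step_arm([
  [1, 0, 0, 0, 0, 0, 0],
  [1, 0, 0, 0, 0, 0, 0],
  [1, 0, 0, 0, 0, 0, 0],
])

```text
clock: 4.6
position: [0.5655, 0.2657, 0.1677]
ee_rot: [0.165, 0.986, 0.0, 0.0]
ft_force: [-0.3, 0.1, 0.1]
grip_width: 0.002
grasp_force: 0.0
```

```bash
python3 - <<'E'
from h import *
w,o=wsnap('w2');print(o['position'],o['joint_pos'].round(2))
print(w2px(w,[[.5657,.2709,.085],[.5156,.015,.058],o['position']]).round(1))
t=snap('top','top2')
E
```

```text
[0.5654949  0.26566303 0.16765235] [-0.81  0.38  0.38  1.56 -0.15  1.22  0.83]
[[322.5 203. ]
 [ 55.5 230.6]
 [315.9 248.9]]
```

View pics/w2.png

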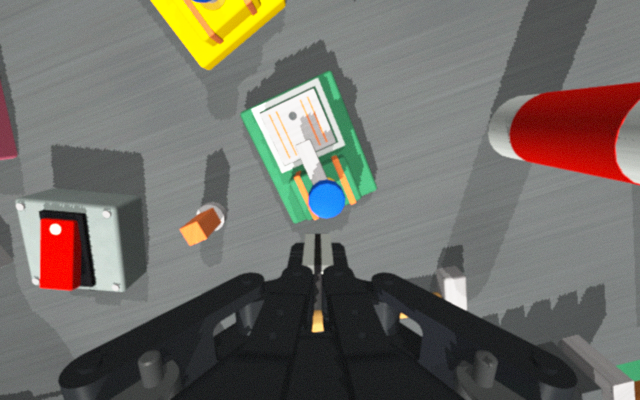

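The wrist picture shows the plunger head at (326,199). The rocker dot is at (55,229), which matches its predicted position at the lowered height of 58 mm.

```bash
python3 - <<'E'
from h import *
w=load('w2');i=w['image']
b=blob(i,(326,199),(100,120,80),(125,255,255),12);print(b,px2w(w,*b[0],.085).round(4),px2w(w,*b[0],.08).round(4))
b=blob(i,(55,229),(0,0,170),(180,120,255),5);print(b,px2w(w,*b[0],.058).round(4),px2w(w,*b[0],.068).round(4))
t=load('top2');d=cv2.absdiff(t['image'],load('top1')['image']).max(2)
E
```

```text
(array([326.37260274, 198.89223744]), np.int32(1095)) [0.5634 0.2751 0.085 ] [0.5648 0.2748 0.08  ]
(array([ 55.        , 228.88571429]), np.int32(105)) [0.5139 0.0156 0.058 ] [0.5133 0.0264 0.068 ]
```

Request:
step_arm([
  [1, -1, 7, -40, 0, 0, 0],
  [1, -1, 7, -72, 0, 0, 0],
  [1, -1, 7, -80, 0, 0, 0],
  [1, -1, 7, -84, 0, 0, 0],
  [1, -1, 7, -87, 0, 0, 0],
  [1, -1, 7, -90, 0, 0, 0],
  [1, -1, 7, -93, 0, 0, 0],
  [1, -1, 7, -95, 0, 0, 0],
  [1, -1, 7, -96, 0, 0, 0],
  [1, -1, 7, -96, 0, 0, 0],
])

```text
clock: 5.7
position: [0.5652, 0.2744, 0.0737]
ee_rot: [0.164, 0.986, 0.001, 0.001]
ft_force: [-1.6, -0.9, 4.1]
grip_width: -0.001
grasp_force: 1.7
```

Request:
step_arm([
  [1, 0, 0, -1, 0, 0, 0],
  [1, 0, 0, -2, 0, 0, 0],
  [1, 0, 0, -3, 0, 0, 0],
  [1, 0, 0, -3, 0, 0, 0],
  [1, 0, 0, -3, 0, 0, 0],
])

```text
clock: 6.2
position: [0.5654, 0.2745, 0.0729]
ee_rot: [0.165, 0.986, 0.001, 0.001]
ft_force: [-11.1, -5.8, 28.1]
grip_width: -0.001
grasp_force: 13.9
```

Request:
step_arm([
  [1, 0, 0, -3, 0, 0, 0],
  [1, 0, 0, 40, 0, 0, 0],
  [1, 0, 0, 90, 0, 0, 0],
  [1, -5, -40, 100, 0, 0, 0],
  [1, -12, -90, 100, 0, 0, 0],
  [1, -30, -220, 100, 0, 0, 0],
  [1, -30, -220, 100, 0, 0, 0],
  [1, -66, -500, 100, 0, 0, 0],
  [1, -66, -500, 100, 0, 0, 0],
  [1, -66, -500, 100, 0, 0, 0],
])

```text
clock: 7.2
position: [0.5194, -0.0652, 0.1699]
ee_rot: [0.164, 0.986, 0.001, 0.001]
ft_force: [1.0, -0.3, 0.1]
grip_width: -0.003
grasp_force: 0.0
```

Request:
step_arm([
  [1, -10, -75, 0, 0, 0, 0],
  [1, -20, -150, 0, 0, 0, 0],
  [1, -20, -150, 0, 0, 0, 0],
  [1, -20, -150, 0, 0, 0, 0],
  [1, -20, -150, 0, 0, 0, 0],
  [1, -20, -150, 0, 0, 0, 0],
  [1, -20, -150, 0, 0, 0, 0],
  [1, -20, -150, 0, 0, 0, 0],
])

```text
clock: 8.0
position: [0.4997, -0.2118, 0.1685]
ee_rot: [0.163, 0.987, 0.0, 0.0]
ft_force: [-0.4, 0.1, 0.0]
grip_width: 0.001
grasp_force: 0.0
```

```bash
python3 - <<'E'
from h import *
w,o=wsnap('w3');print(o['position'],o['joint_pos'].round(2))
p=w2px(w,[[.499,-.2288,.068],[.5157,.015,.058],[.5652,.2737,.073]]).round(1);print(p)
b=blob(w['image'],p[0],(45,120,100),(80,255,255),25)
if b: print(b,px2w(w,*b[0],.068).round(4))
t=snap('top','top3')
b=blob(t['image'],(230.2,195.5),(100,120,80),(125,255,255),6);print(b,w2px(t,[[.5652,.273,.073],[.5652,.273,.085]]))
cv2.imwrite('pics/c3.png',np.vstack([w['image'],cv2.resize(t['image'][150:250,100:540],(640,145))]))
E
```

```text
[ 0.49968003 -0.21181117  0.16851634] [-0.27  0.22  0.67  1.79 -0.15  1.18  1.69]
[[298.6 203.9]
 [566.7 132.3]
 [924.5  85.6]]
(array([300.4200542 , 202.56233062]), np.int32(738)) [ 0.4983 -0.2268  0.068 ]
(array([231.10227273, 196.01136364]), np.int32(88)) [[230.24271331 196.23610396]
 [229.52504487 195.63093003]]
```

View pics/c3.png

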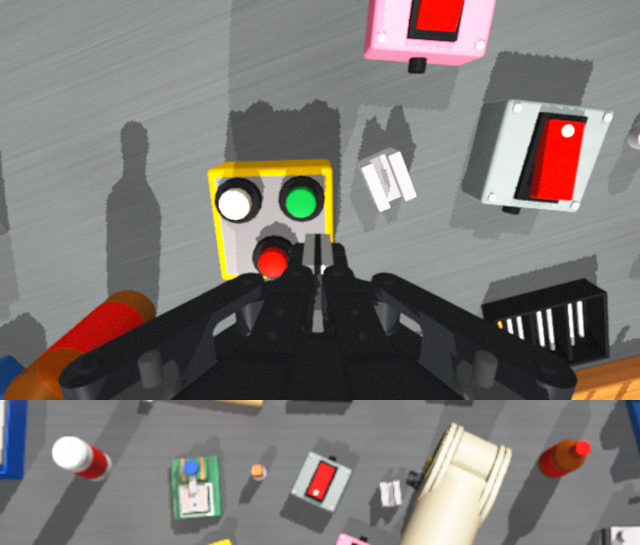

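The wrist picture shows green at (300,202), clear of white at (236,201) and red at (271,262). The rocker dot is still down at (568,131), and the top view shows the plunger head lowered and everything else in place.

Request:
step_arm([
  [1, -1, -16, -20, 0, 0, 0],
  [1, -1, -16, -60, 0, 0, 0],
  [1, -1, -16, -88, 0, 0, 0],
  [1, -1, -16, -96, 0, 0, 0],
  [1, -1, -16, -100, 0, 0, 0],
  [1, -1, -16, -103, 0, 0, 0],
  [1, -1, -16, -106, 0, 0, 0],
  [1, -1, -16, -108, 0, 0, 0],
  [1, -1, -16, -109, 0, 0, 0],
  [1, -1, -16, -109, 0, 0, 0],
])

```text
clock: 9.1
position: [0.4992, -0.2293, 0.0651]
ee_rot: [0.164, 0.986, 0.002, 0.001]
ft_force: [-25.2, 13.7, 62.0]
grip_width: 0.003
grasp_force: 30.6
```

```bash
python3 - <<'E'
from h import *
w,o=wsnap('w4')
for k in('position','ee_rot','ft_force','torque','grasp_force','tau','joint_pos'):print(k,o[k])
s=snap('scene','scene4')
cv2.imwrite('pics/c4.png',np.vstack([w['image'][120:330,120:520],cv2.resize(s['image'][200:310,180:340],(400,275),interpolation=cv2.INTER_CUBIC)]))
E
```

```text
position [ 0.49915939 -0.22927268  0.06506784]
ee_rot [0.16447228 0.98637939 0.00175778 0.00121746]
ft_force [-25.15030262  13.73029401  61.9654104 ]
torque [ 2.77851525  5.78304916 -0.02708644]
grasp_force 30.641380024608225
tau [ 2.76783127e-01 -2.54540634e+01  4.34237346e+00 -2.54453373e+01
 -9.54208486e-01 -9.70258087e+00  7.09498505e-03]
joint_pos [-0.18847555  0.37178029  0.6384996   1.87482032 -0.26883693  0.97887471
  1.80907204]
```

View pics/c4.png

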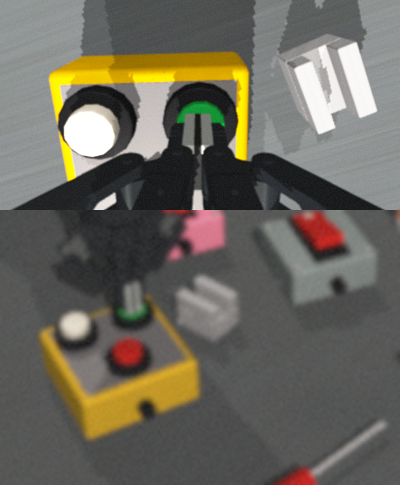

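The picture shows the fingertips on the green button only, but a hard stop at z = 65 mm is higher than I expected. I'll measure the button's actual depth relative to the white one.

```bash
python3 - <<'E'
from h import *
G=((45,120,60),(80,255,255)); W=((0,0,190),(180,60,255))
def cen(w,p,z,rng,r=30):
    b=blob(w['image'],p,*rng,r); return b[0],px2w(w,*b[0],z)
w3=load('w3');w4=load('w4')
g3=cen(w3,(300,202),.068,G)[1];wh3=cen(w3,(236,201),.068,W)[1]
print('w3',g3,wh3)
p,wh4=cen(w4,(120+91,120+130),.068,W);print('w4 white',p,wh4)
g=wh4+g3-wh3
h=cv2.cvtColor(w4['image'],cv2.COLOR_BGR2HSV);m=cv2.inRange(h,np.array(G[0]),np.array(G[1]))
ys,xs=np.nonzero(m[200:260,260:380]);ys+=200;xs+=260
print('green extents',xs.min(),xs.max(),ys.min(),ys.max(),len(xs))
a=np.linspace(0,2*np.pi,200)
for z in(.068,.065,.062):
    q=w2px(w4,np.c_[g[0]+.014*np.cos(a),g[1]+.014*np.sin(a),0*a+z]);print(z,q.min(0).round(1),q.max(0).round(1))
# check same prediction for w3
q=w2px(w3,np.c_[g3[0]+.014*np.cos(a),g3[1]+.014*np.sin(a),0*a+.068]);print(q.min(0),q.max(0))
m=cv2.inRange(cv2.cvtColor(w3['image'],cv2.COLOR_BGR2HSV),np.array(G[0]),np.array(G[1]))[170:240,260:340];ys,xs=np.nonzero(m);print(xs.min()+260,xs.max()+260,ys.min()+170,ys.max()+170)
print(w2px(w4,[[.4992,-.2293,.065],[.4992,-.2293,.062]]))
E
```

```text
w3 [ 0.49763259 -0.2264505   0.068     ] [ 0.48058163 -0.28481126  0.068     ]
w4 white [208.67493797 255.90777502] [ 0.48252559 -0.28594957  0.068     ]
green extents 296 344 221 246 626
0.068 [293.5 227.2] [344.6 273.7]
0.065 [293.9 225.2] [344.1 270.9]
0.062 [294.3 223.2] [343.6 268.2]
[285.07073823 186.74646005] [315.99794474 216.36596936]
285 316 186 217
[[315.90461318 248.91338138]
 [315.91739877 246.5336237 ]]
```

Request:
step_arm([
  [1, 0, 0, 2, 0, 0, 0],
  [1, 0, 0, 3, 0, 0, 0],
  [1, 0, 0, 3, 0, 0, 0],
  [1, 0, 0, 3, 0, 0, 0],
])

```text
clock: 9.6
position: [0.4989, -0.2292, 0.0657]
ee_rot: [0.164, 0.986, 0.001, 0.001]
ft_force: [-12.6, 6.7, 29.6]
grip_width: -0.0
grasp_force: 14.8
```

Request:
step_arm([
  [1, 0, 0, 1, 0, 0, 0],
  [1, 0, 0, 1, 0, 0, 0],
  [1, 0, 0, 1, 0, 0, 0],
])

```text
clock: 9.9
position: [0.4989, -0.2291, 0.0659]
ee_rot: [0.164, 0.986, 0.001, 0.001]
ft_force: [-8.7, 4.7, 20.4]
grip_width: -0.0
grasp_force: 9.6
```

Request:
step_arm([
  [1, 0, 0, 1, 0, 0, 0],
  [1, 0, 0, 1, 0, 0, 0],
  [1, 0, 0, 1, 0, 0, 0],
])

```text
clock: 10.2
position: [0.499, -0.2291, 0.0661]
ee_rot: [0.164, 0.986, 0.0, 0.001]
ft_force: [-4.0, 2.0, 7.4]
grip_width: 0.001
grasp_force: 3.8
```

Request:
step_arm([
  [1, 0, 0, 1, 0, 0, 0],
  [1, 0, 0, 1, 0, 0, 0],
  [1, 0, 0, 1, 0, 0, 0],
])

```text
clock: 10.5
position: [0.499, -0.2291, 0.0663]
ee_rot: [0.164, 0.986, 0.0, 0.001]
ft_force: [-1.4, 0.9, 4.0]
grip_width: 0.002
grasp_force: 2.4
```

Request:
step_arm([
  [1, 0, 0, 1, 0, 0, 0],
  [1, 0, 0, 1, 0, 0, 0],
  [1, 0, 0, 1, 0, 0, 0],
])

```text
clock: 10.8
position: [0.4989, -0.2291, 0.0667]
ee_rot: [0.164, 0.986, -0.0, 0.001]
ft_force: [2.2, -0.5, 4.6]
grip_width: -0.002
grasp_force: 2.2
```

Request:
step_arm([
  [1, 0, 0, 1, 0, 0, 0],
  [1, 0, 0, 1, 0, 0, 0],
  [1, 0, 0, 1, 0, 0, 0],
])

```text
clock: 11.1
position: [0.4986, -0.229, 0.0675]
ee_rot: [0.164, 0.986, -0.0, 0.0]
ft_force: [2.8, -0.8, 3.3]
grip_width: -0.001
grasp_force: 2.0
```

Request:
step_arm([
  [1, 0, 0, 1, 0, 0, 0],
  [1, 0, 0, 1, 0, 0, 0],
  [1, 0, 0, 1, 0, 0, 0],
])

```text
clock: 11.4
position: [0.4982, -0.229, 0.0683]
ee_rot: [0.164, 0.986, 0.0, 0.0]
ft_force: [2.9, -0.5, 3.5]
grip_width: -0.001
grasp_force: 1.8
```

Request:
step_arm([
  [1, 0, 0, 1, 0, 0, 0],
  [1, 0, 0, 1, 0, 0, 0],
  [1, 0, 0, 1, 0, 0, 0],
])

```text
clock: 11.7
position: [0.498, -0.2289, 0.0693]
ee_rot: [0.164, 0.986, 0.0, -0.0]
ft_force: [2.5, 0.1, 2.7]
grip_width: -0.002
grasp_force: 1.5
```

Request:
step_arm([
  [1, 0, 0, 1, 0, 0, 0],
  [1, 0, 0, 1, 0, 0, 0],
  [1, 0, 0, 1, 0, 0, 0],
])

```text
clock: 12.0
position: [0.498, -0.2289, 0.0702]
ee_rot: [0.164, 0.986, 0.0, -0.0]
ft_force: [2.1, 0.1, 2.4]
grip_width: 0.002
grasp_force: 1.2
```

Request:
step_arm([
  [1, 0, 0, 2, 0, 0, 0],
  [1, 0, 0, 2, 0, 0, 0],
  [1, 0, 0, 2, 0, 0, 0],
])

```text
clock: 12.3
position: [0.4977, -0.2289, 0.0721]
ee_rot: [0.164, 0.986, 0.0, -0.0]
ft_force: [-1.5, 0.2, 2.1]
grip_width: 0.001
grasp_force: 0.7
```

Request:
step_arm([
  [1, 0, 0, 2, 0, 0, 0],
  [1, 0, 0, 2, 0, 0, 0],
  [1, 0, 0, 2, 0, 0, 0],
])

```text
clock: 12.6
position: [0.4981, -0.2289, 0.0743]
ee_rot: [0.164, 0.986, 0.0, -0.0]
ft_force: [-1.5, -0.7, -0.6]
grip_width: -0.001
grasp_force: 0.0
```

The spring trace shows the full 6 mm travel: the hard stop at 66 mm with about 5 N just above it, and contact lost at about 72 mm. The green button was therefore fully pressed and is up again. I'll retreat.

Request:
step_arm([
  [1, 0, 0, 40, 0, 0, 0],
  [1, 0, 0, 90, 0, 0, 0],
  [1, 0, 0, 130, 0, 0, 0],
  [1, -40, 80, 130, 0, 0, 0],
  [1, -60, 120, 130, 0, 0, 0],
  [1, -60, 120, 130, 0, 0, 0],
  [1, -60, 120, 130, 0, 0, 0],
  [1, -60, 120, 130, 0, 0, 0],
])

```text
clock: 13.4
position: [0.4382, -0.1085, 0.2046]
ee_rot: [0.163, 0.987, 0.0, 0.0]
ft_force: [0.4, -0.8, 0.1]
grip_width: -0.0
grasp_force: 0.0
```

```bash
python3 - <<'E'
from h import *
t=snap('top','top5');s=snap('scene','s5');s1=load('scene1')
f=lambda i:cv2.resize(i[130:280,185:395],None,fx=3,fy=2,interpolation=cv2.INTER_CUBIC)
cv2.imwrite('pics/c5.png',np.vstack([f(s1['image']),f(s['image'])]))
# plunger in both scene pics against prediction up / down
for n,c in(('start',s1),('now',s)):
    b=blob(c['image'],(375,168),(100,120,60),(125,255,255),12);print(n,b)
print(w2px(s,[[.565,.273,.085],[.565,.273,.073]]))
E
```

```text
start (array([373.85365854, 166.85365854]), np.int32(82))
now (array([373.44155844, 169.97402597]), np.int32(77))
[[373.18630492 164.87065966]
 [372.83472874 168.26506319]]
```

View pics/c5.png

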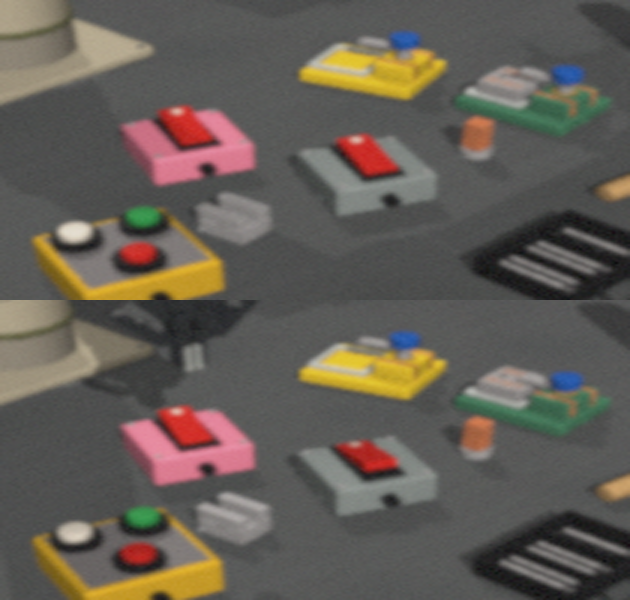

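The before/after pair (top: start, bottom: now) shows the grey box's rocker over to its dot end at crop (355,448) and the plunger head lower at crop (567,381). The plunger moved 3.1 px against 3.4 px expected for 12 mm. The three buttons are up and nothing else has moved.

```bash
python3 -c "
from workcell import manip
print(manip.hand_in())"
```

```text
the job is handed in; nothing more can be done
None
```

I pressed the rocker fully over, the plunger fully down and the green button fully in (it came back up), in that order. The final pictures show nothing else moved, and I handed the job in; no verdict came back.

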